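Free the heel jig's cam lock and push the slide home

TASK

With the fingertips, push the finger post of the heel jig's cam lever round to its stop, so that the cam's flat low point faces the roller of the slide. Only then push the slide forward by its upright plate, all the way to its end, so that its jaw takes the heel block home against the end stop. Move the heel block only with the slide: do not touch or lift it yourself, and leave the spool, the sharpening stone and the polish tin standing where they are.

Things in the scene. Friction and masses are not known exactly. Their poses are not given: they have to be found in the camera images.
- jig: Heel jig screwed to the bench: plywood board 225 x 200 x 12 mm, spanning x -112..+112, y -95..+105 mm in its own frame. Origin on the bench top under it. Own x = direction in which the slide is pushed, y = left, z up; its yaw varies, 0.05 to 0.55. Near end: the slide between rails (tops z 30 mm). Far left: the cam, pivot at x 45, y 50 mm. Far right: the heel channel.
- cam (a joint): Cam angle, rad, 0 to 2.3; stays where left (friction 0.06 N m). Grows clockwise seen from above. 0 = low point: the flat faces the roller (jig's -x), the lever points to the jig's +y and is at its stop pin. Starts at 1.5 to 2.1: the round edge faces the roller and blocks the slide, the lever points to the jig's far end; so its post is pushed anticlockwise, from its clockwise side.
- cam_pivot (a point): The cam's pivot axis at the top of its hub, z 38 mm (fixed to the jig). The cam is a dark steel plate (z 14..26 mm), round, radius 45 mm about this pivot, but for one straight flat only 20 mm from the pivot: its low point. Its steel lever (top z 32 mm) carries the post.
- cam_post (a point): Axis of the cam lever's upright wooden finger post, at z 60 mm. Post 14 mm thick, free from z 32 to 86 mm, 58 mm from the pivot. Turns with the cam.
- slide (a joint): Travel of the follower slide, m, along the jig's +x; 0.043 = its end, fully forward. Starts at 0 to 0.012, stays where left (friction 2 N). Blocked at 0.020 while the cam's round edge is before its roller; runs to the end when the flat is.
- push_plate (a point): Middle of the near face of the slide's upright wooden push plate, z 55 mm; moves with the slide. Plate 14 mm thick, 60 mm wide (jig's y), z 26 to 77 mm. It stands on the slide's steel carriage, top z 26 mm, which reaches 33 mm nearer than this face.
- heel: Dark rubber heel block 60 x 58 x 22 mm lying loose on the board in the channel, top at z 34 mm. Origin in the middle of its underside, z 12 mm. It starts 10 to 22 mm short of home.
- heel_home (a point): Where the middle of the heel block is when home (fixed to the jig), z 23 mm. The channel along the jig's x is 64 mm wide between fences (tops z 30 mm); the steel end stop (top z 34 mm) has its near face 30 mm beyond this point.
- spool: Bystander: spool of tan thread, standing, 38 mm across, 58 high; origin in the middle of its underside. Stands to the right of the jig.
- whetstone: Bystander: sharpening stone 34 x 120 x 21 mm, lying to the left of the jig; origin in the middle of its underside.
- tin: Bystander: brown polish tin 71 mm across, 26 high, to the right of the jig; origin in the middle of its underside.
Things that resemble listed ones, but are neither listed nor needed, are in the scene too. Leave any orange or white look-alike of the heel alone.

How it is judged (in metres and radians):
On the way, in this order (a step that is already met when the one before it is completed fails the run):
1. the cam stands with its low point towards the roller while the slide is still back (value of joint cam below 0.2 rad and value of joint slide below 0.022 m), for 0.2 s.
2. the slide is pushed forward to its end (value of joint slide above 0.039 m and value of joint cam below 0.2 rad), for 0.2 s.
At the end, for the whole second after the job is handed in: The cam is within 0.2 rad of its low point, the slide within 4 mm of its end, the heel block flat in its channel within 5 mm of the end stop (8 mm in all), at rest (all of step 2 and x of heel in the frame of heel_home above -0.005 m and horizontal distance between heel and heel_home below 0.008 m and angle between heel's own z axis and vertical below 0.1 rad and linear speed of heel below 0.01 m/s); the robot touches nothing.
It fails at once if the slide is pushed (more than 6 mm) while the cam is not at its low point (distance of push_plate from where it was at the start of the episode above 0.006 m and value of joint cam above 0.35 rad).
It fails at once if the heel block is touched by the fingers (contact force between the fingers and heel above 1 N).
It fails at once if the heel block is lifted or tipped (height (world z) of heel above 0.022 m or angle between heel's own z axis and vertical above 0.3 rad).
It fails at once if the spool, the sharpening stone or the polish tin is moved more than 20 mm, lifted or knocked over (distance of any of spool, whetstone, tin from where it was at the start of the episode above 0.02 m or angle between any of spool, whetstone, tin's own z axis and vertical above 0.4 rad).
It also fails if it takes over 56 s, if anything falls off the work surface, if the arm or the gripper's body presses on something with over 40 N, if the wrist force passes 120 N, or if a joint passes its speed limit or range.

ROBOT

A 7-joint arm with a two-finger parallel gripper is mounted at the origin on a cart in front of the work surface, level with it; the furniture and walls round the work are solid. World frame = base frame: x ahead of the robot, y to its left, z up, the work surface at z = 0. Lengths are in m, angles in degrees, forces in N, time in s.
With the tool pointing down it reaches from about 0.425 to 0.825 m from the base axis. Payload 3.6 kg.
Tool frame: the origin (TCP) lies on the centre line of the jaws, within the pads' length; the fingertips stand 17 mm ahead of it and the grasp point (between the pads) lies 2 mm behind it; z points along the fingers, y is the line along which they close (so a half turn about z gives the same grasp; the last joint's range is limited). The gripper opens to 93 mm and grips with 3 to 60 N. Pads are 15 mm wide; open, the fingers measure 128 mm over their backs; the gripper's body (75 mm by 188 mm) begins 65 mm behind the grasp point.
Start: joints at [68.096, 35.231, -0.722, 81.555, 0.464, 63.22, -2.315], TCP at [0.226, -0.609, 0.236] pointing down, gripper open.
Joint ranges: [-178.69, 178.69], [-17.37, 117.87], [-77.05, 75.6], [15.02, 138.74], [-78.02, 258.01], [0.78, 113.62], [-162.83, 162.83]. Speed limits (degrees/s): [159.86, 159.86, 180, 180, 180, 180, 180].

INTERFACE

Orientations are given as a 3x3 rotation matrix whose columns are the frame's x, y, z axes.
In Python, from station import * gives the robot as it stands.
- The arm moves only by the shell command python3 -m handwheel 'ROWS' [FORCE]. ROWS is text: rows parted by semicolons, each of 7 numbers parted by spaces: the shift along the tool's x, y, z in m, then the turn, a rotation vector about the tool's x, y, z in rad, then the closure in counts, from 0 (fully open) to 255 (shut). A call has 1 to 10 rows; each row is the pose to reach, as a shift and turn from the pose commanded when the call began, along the tool's axes at that moment; what a row does not reach only later rows make up. A row lasts 1/10 s, in which the tool goes at most 50 mm and 8.59 degrees, less where a joint would pass 70% of its speed; a pose out of reach is approached as far as the arm can. A call with a gripper value outside its range is refused whole. The fingers move at their own pace and stop on an object; FORCE is the grip in N (left out, the last holds). Time passes only in rows, so rows that repeat a pose let the fingers close. It gives the time, the measured TCP pose, the force, the opening and the grip force at its end, in the units of the state.
- get_state(): the state, without advancing time (a new reading comes with each control period).
- camera(name): name is "scene" or "top" or "wrist"; returns a dict with "img" (384x512x3 uint8, red, green, blue), "K" (3x3 intrinsics, pixels), "k1" (the pictures are not rectified: a ray, as slopes to the right and down, at radius r is drawn at 1 + k1 r^2 times it, then the intrinsics apply), "R" (3x3) and "t" (3): a world point X has camera coordinates R X + t; the wrist camera has in their place "tool_from_camera" (4x4, takes a point from camera to tool coordinates, whose origin is the TCP and whose axes are the flange's). Camera axes: x right, y down, z forward; pixel columns grow to the right and rows downward; lengths in m; the calibration is good to about 2 mm. A picture is of the moment at which its call begins: read the wrist's pose just before it. There is no depth.
- job_done(): hands the job in; it is judged then, once.
The state is a dict: "time_s": time; "joint_positions": joint angles; "dq": joint speeds; "joint_torque": joint torques, N m; "tool_pos": TCP position; "ee_rot": TCP orientation; "contact_force": force on the tool from outside, world axes, zero at the start; "wrist_torque": the same for the moment, N m; "grip_width": opening from 0.0 (shut) to 1.0 (fully open); "grasp_force": force on a finger pad.
Only numpy, scipy, OpenCV 4.12 (cv2) and the standard library are available. Lean on these libraries where they do the work, as an engineer would, in place of code of your own. Each camera call takes 0.05 s, during which the arm holds its last target. There are 200 camera calls.

## Working session

There is one attempt and no reset: what is moved stays moved. The work goes in short steps, Python scripts to look and compute and a shell command to move; the robot and the scene stay as the last step left them, time stands still between calls to the robot, and variables do not carry over. Pictures are saved under pics/ and viewed, at most 10 in all, crops included, and the job is handed in when it is done.

```bash
mkdir -p pics; ls; python3 - <<'E'
from station import *
import cv2
s=get_state(); print(s['time_s'],s['tool_pos'],s['ee_rot'])
for n in("top","scene"):
    c=camera(n); cv2.imwrite(f"pics/{n}0.png",c["img"][...,::-1]); print(n,c["K"],c["k1"],c["R"],c["t"])
E
```

```text
pics
0.0 [ 0.22615975 -0.60860029  0.23448185] [[ 9.37346590e-01  3.48397051e-01 -9.30236648e-04]
 [ 3.48398291e-01 -9.37343554e-01  2.38585070e-03]
 [-4.07279763e-05 -2.56046188e-03 -9.99996721e-01]]
top [[444.69685381   0.         251.79547161]
 [  0.         444.69685381 193.48319579]
 [  0.           0.           1.        ]] -0.13214475211659077 [[-0.02655858 -0.99943597  0.0205521 ]
 [-0.99561169  0.02460027 -0.09028946]
 [ 0.08973295 -0.02285987 -0.99570348]] [0.19155087 0.61380789 1.29068837]
scene [[499.54913362   0.         243.25035248]
 [  0.         499.54913362 199.37959931]
 [  0.           0.           1.        ]] 0.016171052354503772 [[-0.86570806 -0.49994696 -0.02454781]
 [-0.23779593  0.45393124 -0.8587197 ]
 [ 0.44045732 -0.7375632  -0.51185728]] [0.63209946 0.11753351 1.41545834]
```

View pics/top0.png

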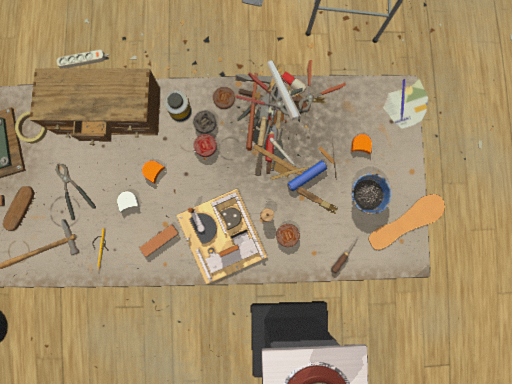

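View pics/scene0.png

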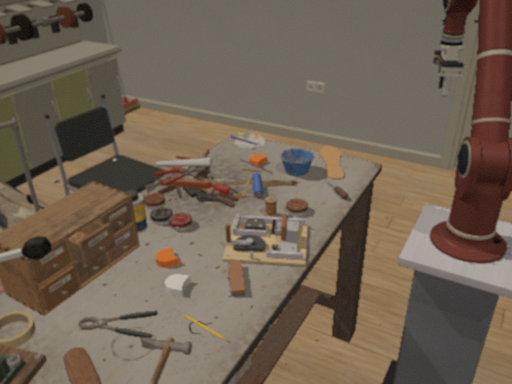

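The top view shows the jig board with corners near (178,212), (238,190), (267,258) and (205,283). The stone is at (158,241), the spool at (267,215) and the tin at (288,235). Candidates for the heel are two orange blocks at (153,170) and (361,143), a white one at (128,203), and a dark block in the jig's channel near (233,215). The dark one fits, so I'll confirm it in an enlarged crop.

```bash
cat > h.py <<'E'
from station import *
import cv2, numpy as np
def ray(c,uv):
    """world origin, direction for a pixel of a fixed camera"""
    d=(np.array(uv,float)-c["K"][:2,2])/c["K"][0,0]; s=d.copy()
    for _ in range(20): s=d/(1+c["k1"]*(s@s))
    return -c["R"].T@c["t"], c["R"].T@np.r_[s,1]
def onz(c,uv,z):
    o,d=ray(c,uv); return o+d*(z-o[2])/d[2]
def pix(c,X):
    p=c["R"]@X+c["t"]; s=p[:2]/p[2]; s=s*(1+c["k1"]*(s@s)); return s*c["K"][0,0]+c["K"][:2,2]
E
python3 - <<'E'
from h import *
c=camera("top"); im=c["img"][...,::-1]
cv2.imwrite("pics/topc.png",cv2.resize(im[180:290,170:300],None,fx=6,fy=5.4 and 6,interpolation=cv2.INTER_CUBIC)[:600])
for uv in [(178,212),(238,190),(267,258),(205,283)]: print(onz(c,uv,.012).round(3))
c=camera("scene"); im=c["img"][...,::-1]
cv2.imwrite("pics/scenec.png",cv2.resize(im[190:285,210:325],None,fx=6,fy=6,interpolation=cv2.INTER_CUBIC))
E
```

```text
[0.57  0.397 0.012]
[0.631 0.216 0.012]
[0.427 0.135 0.012]
[0.358 0.321 0.012]
```

View pics/topc.png

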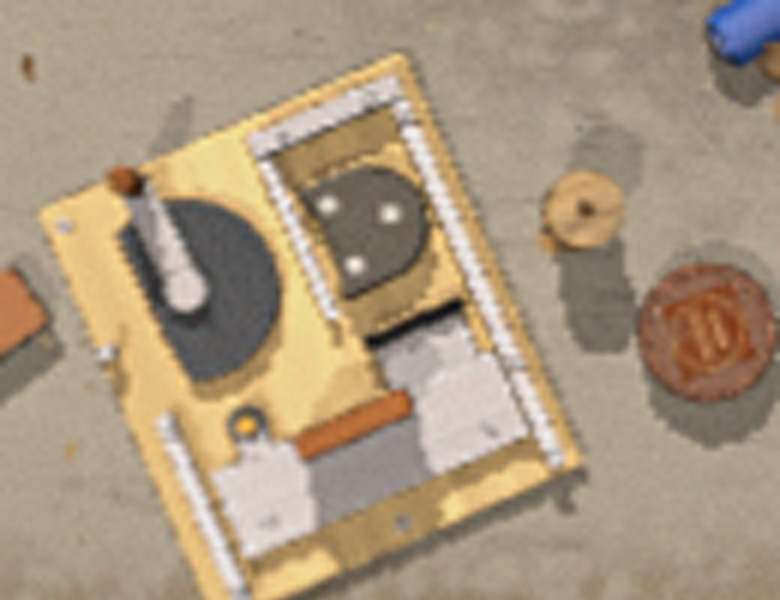

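View pics/scenec.png

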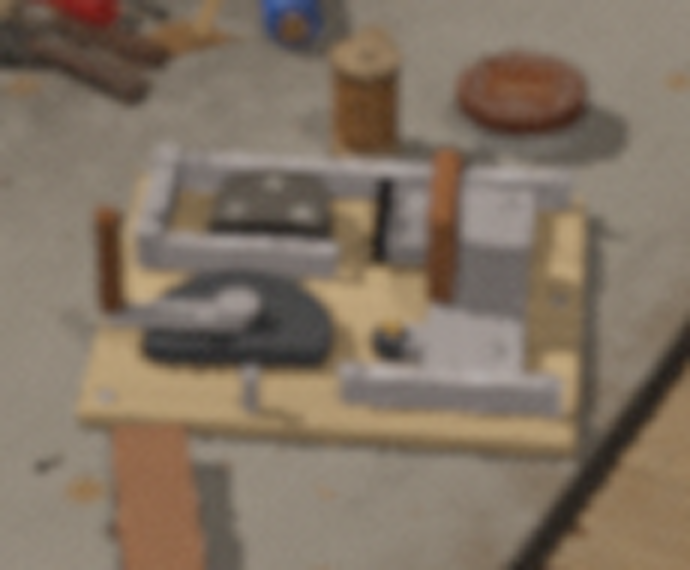

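The crops show the dark heel block with three studs in the channel, at top crop (370,230). It is the only dark one and the only one in the channel, so it is the heel. The post top is at crop (122,178), pointing to the far end. The hub is at (186,290), the push plate at (350,425), and the spool and tin are to the right. Next I'll fit the jig frame.

```bash
cat > jig.py <<'E'
from h import *
def fit(c):
    f=lambda a:np.array(a)/6+[170,180]-0.5+1/12
    P=[(40,213,.012),(405,55,.012),(583,465,.012),(186,290,.038)]
    L=np.array([(.112,.105),(.112,-.095),(-.112,-.095),(.045,.05)])
    W=np.array([onz(c,f(p[:2]),p[2])[:2] for p in P])
    Lc,Wc=L-L.mean(0),W-W.mean(0); yaw=np.arctan2((Lc[:,0]*Wc[:,1]-Lc[:,1]*Wc[:,0]).sum(),(Lc*Wc).sum())
    R=np.array([[np.cos(yaw),-np.sin(yaw)],[np.sin(yaw),np.cos(yaw)]]); t=W.mean(0)-R@L.mean(0)
    return f,yaw,R,t,(W-(L@R.T+t))
E
python3 - <<'E'
from jig import *
c=camera("top"); f,yaw,R,t,r=fit(c); print(yaw,t,(r*1e3).round(1))
for n,p,z in [("post",(123,178),.086),("plate top L",(302,455),.077),("plate top R",(412,408),.077),("heel",(370,230),.034),("spool",(585,208),.058),("tin",(707,330),.026)]:
    w=onz(c,f(p),z)[:2]; print(n,w.round(4),"jig",(R.T@(w-t)).round(4))
print(R.T@(-t), get_state()["time_s"])
print([ (n,(R@np.array(p)+t).round(3)) for n,p in [("pivot",(.045,.05))]])
E
```

```text
0.3833211583520511 [0.49674156 0.26478396] [[-0.6 -1.8]
 [-1.1  0.5]
 [ 1.1  1.4]
 [ 0.6 -0.1]]
post [0.5728 0.352 ] jig [0.1032 0.0524]
plate top L [0.4412 0.2713] jig [-0.0491  0.0268]
plate top R [0.4618 0.2192] jig [-0.0494 -0.0293]
heel [0.5475 0.238 ] jig [ 0.037  -0.0438]
spool [0.5545 0.1341] jig [ 0.0047 -0.1428]
tin [0.4944 0.0741] jig [-0.0735 -0.176 ]
[-0.55972175 -0.05978529] 0.25
[('pivot', array([0.52 , 0.328]))]
```

The jig fit is good to about 2 mm, with yaw 0.383. The post is at jig (103,52), so the cam is at about 1.53 rad. The tool's x axis already lies along jig x, so I'll travel in two legs with the fingers closed.

```bash
python3 -m handwheel '.39 -.13 0 0 0 0 255;.39 -.13 0 0 0 0 255;.39 -.13 0 0 0 0 255;.39 -.13 0 0 0 0 255;.39 -.13 0 0 0 0 255;.39 -.13 0 0 0 0 255;.39 -.13 0 0 0 0 255;.39 -.13 0 0 0 0 255;.39 -.13 0 0 0 0 255;.39 -.13 0 0 0 0 255' 20
python3 -m handwheel '.13 -.3 0 0 0 0 255;.13 -.3 0 0 0 0 255;.13 -.3 0 0 0 0 255;.13 -.3 0 0 0 0 255;.13 -.3 0 0 0 0 255;.13 -.3 0 0 0 0 255;.13 -.3 0 0 0 0 255;.13 -.3 0 0 0 0 255;.13 -.3 0 0 0 0 255;.13 -.3 0 0 0 0 255'
python3 -c "
from station import *
print(get_state()['joint_positions'])"
```

```text
time_s: 1.25
tool_pos: [0.5489, -0.3484, 0.2352]
ee_rot: [[0.935, 0.354, 0.0], [0.354, -0.935, 0.002], [0.001, -0.002, -1.0]]
contact_force: [-0.1, -0.4, 0.3]
grip_width: 0.183
grasp_force: 0.0
time_s: 2.25
tool_pos: [0.5637, -0.0292, 0.2357]
ee_rot: [[0.939, 0.343, -0.0], [0.343, -0.939, -0.002], [-0.001, 0.002, -1.0]]
contact_force: [0.2, 0.3, -0.2]
grip_width: 0.005
grasp_force: 0.0
[  2.53655559  27.55166622  -2.84160803  96.07396969   1.74801648
  56.43338068 -70.89531323]
```

```bash
python3 -m handwheel '.14 -.315 0 0 0 -.03 255;.14 -.315 0 0 0 -.03 255;.14 -.315 0 0 0 -.03 255;.14 -.315 0 0 0 -.03 255;.14 -.315 0 0 0 -.03 255;.14 -.315 0 0 0 -.03 255;.14 -.315 0 0 0 -.03 255;.14 -.315 .05 0 0 -.03 255;.14 -.315 .08 0 0 -.03 255;.14 -.315 .08 0 0 -.03 255'
python3 - <<'E'
from jig import *
s=get_state(); c0=camera("top"); f,yaw,R,t,r=fit(c0)
print(R.T@(s["tool_pos"][:2]-t), s["tool_pos"], s["joint_positions"])
w=camera("wrist"); cv2.imwrite("pics/w1.png",w["img"][...,::-1]); T=np.array(w["tool_from_camera"])
Rw=s["ee_rot"]@T[:3,:3]; o=s["tool_pos"]+s["ee_rot"]@T[:3,3]
c={"K":w["K"],"k1":w["k1"],"R":Rw.T,"t":-Rw.T@o}
for n,p in dict(post=(.1032,.0524,.086),pivot=(.045,.05,.038),base=(.1032,.0524,.032)).items(): print(n,pix(c,np.r_[R@p[:2]+t,p[2]]).round())
E
```

```text
time_s: 3.25
tool_pos: [0.5839, 0.3142, 0.1502]
ee_rot: [[0.928, 0.373, -0.009], [0.373, -0.928, -0.008], [-0.011, 0.004, -1.0]]
contact_force: [-0.5, -1.2, 1.0]
grip_width: 0.008
grasp_force: 0.0
[0.09935963 0.01323845] [0.58393921 0.31422242 0.15019527] [ -27.95998878   41.43171181   -4.08429101   84.14109994    3.42677707
   55.23153871 -101.11360989]
post [207. 203.]
pivot [220. 242.]
base [216. 187.]
```

View pics/w1.png

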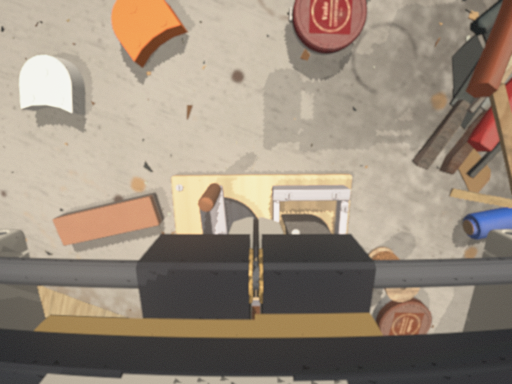

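The wrist view shows the post top at (208,201), against a predicted (207,203), so the fit holds. I'll compute the arc rows about the pivot and check where the finger silhouette falls.

```bash
python3 - <<'E'
from jig import *
s=get_state(); w=camera("wrist"); T=np.array(w["tool_from_camera"])
c={"K":w["K"],"k1":w["k1"],"R":T[:3,:3].T,"t":-T[:3,:3].T@T[:3,3]}
for y in(-.0175,.0175):
  for z in (.017,-.03): print(y,z,pix(c,np.array([.0075,y,z])).round())
f,yaw,R,t,r=fit(camera("top")); E=s["ee_rot"]
W=np.r_[R@[.103,.012]+t,.062]; print("to start, tool:",(E.T@(W-s["tool_pos"])).round(4))
p0=np.array([.058,-.022])
for a in np.arange(.08,.81,.08):
    d=np.array([[np.cos(a)-1,-np.sin(a)],[np.sin(a),np.cos(a)-1]])@p0; print(f"{a:.2f}: {d[0]:.4f} {-d[1]:.4f}")
E
```

```text
-0.0175 0.017 [229. 219.]
-0.0175 -0.03 [219. 254.]
0.0175 0.017 [283. 219.]
0.0175 -0.03 [292. 254.]
to start, tool: [-0.0003  0.0022  0.094 ]
0.08: 0.0016 -0.0047
0.16: 0.0028 -0.0095
0.24: 0.0036 -0.0144
0.32: 0.0040 -0.0194
0.40: 0.0040 -0.0243
0.48: 0.0036 -0.0293
0.56: 0.0028 -0.0342
0.64: 0.0017 -0.0390
0.72: 0.0001 -0.0437
0.80: -0.0018 -0.0483
```

```bash
python3 -m handwheel '0 .002 .04 0 0 0 255;0 .002 .07 0 0 0 255;0 .002 .085 0 0 0 255;0 .002 .094 0 0 0 255;0 .002 .094 0 0 0 255;0 -.003 .094 0 0 0 255;0 -.006 .094 0 0 0 255;0 -.009 .094 0 0 0 255;0 -.009 .094 0 0 0 255'
python3 - <<'E'
from jig import *
s=get_state(); f,yaw,R,t,r=fit(camera("top")); print((R.T@(s["tool_pos"][:2]-t)).round(4), s["tool_pos"],s["contact_force"])
E
```

```text
time_s: 4.35
tool_pos: [0.582, 0.3287, 0.0625]
ee_rot: [[0.926, 0.378, 0.001], [0.378, -0.926, 0.001], [0.001, -0.001, -1.0]]
contact_force: [-0.5, 0.3, 0.8]
grip_width: 0.003
grasp_force: 0.0
[0.1029 0.0274] [0.58196039 0.3287192  0.06248748] [-0.45806959  0.29769812  0.80345366]
```

```bash
python3 -m handwheel '.0016 -.0047 0 0 0 -.08 255;.0028 -.0095 0 0 0 -.16 255;.0036 -.0144 0 0 0 -.24 255;.004 -.0194 0 0 0 -.32 255;.004 -.0243 0 0 0 -.4 255;.0036 -.0293 0 0 0 -.48 255;.0028 -.0342 0 0 0 -.56 255;.0017 -.039 0 0 0 -.64 255;.0001 -.0437 0 0 0 -.72 255;-.0018 -.0483 0 0 0 -.8 255'
python3 - <<'E'
from jig import *
c=camera("top"); s=get_state(); f,yaw,R,t,r=fit(c); print((R.T@(s["tool_pos"][:2]-t)).round(4), s["tool_pos"],s["contact_force"])
cv2.imwrite("pics/t2.png",cv2.resize(c["img"][175:295,165:305,::-1],None,fx=5,fy=5,interpolation=cv2.INTER_CUBIC))
c=camera("scene")
cv2.imwrite("pics/s2.png",cv2.resize(c["img"][190:285,210:325,::-1],None,fx=6,fy=6,interpolation=cv2.INTER_CUBIC))
E
```

```text
time_s: 5.4
tool_pos: [0.5642, 0.3715, 0.0623]
ee_rot: [[0.374, 0.928, 0.004], [0.928, -0.374, 0.001], [0.003, 0.003, -1.0]]
contact_force: [1.5, 0.5, 0.1]
grip_width: 0.003
grasp_force: 0.8
[0.1016 0.075 ] [0.56294771 0.3723541  0.06222429] [0.74866051 0.45035476 0.69468694]
```

View pics/s2.png

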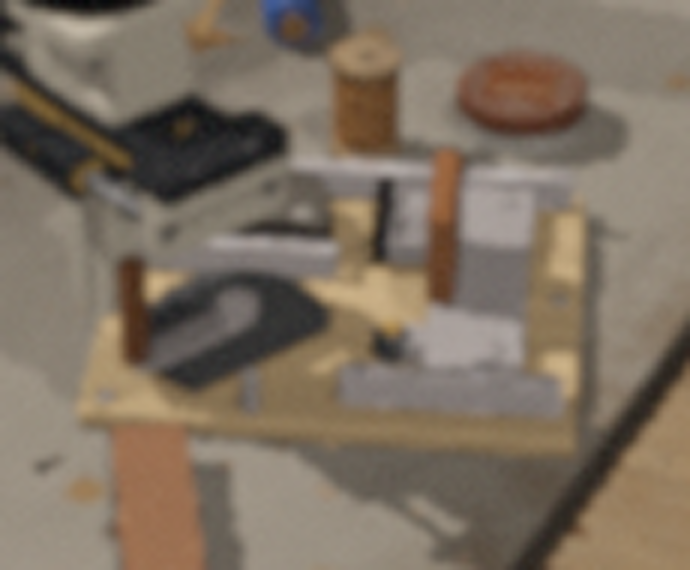

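The post has turned about 45°, with the lever now at crop (190,330), and the slide and heel have not moved. I'll continue on the same arc.

```bash
python3 -m handwheel '.0016 -.0047 0 0 0 -.08 255;.0028 -.0095 0 0 0 -.16 255;.0036 -.0144 0 0 0 -.24 255;.004 -.0194 0 0 0 -.32 255;.004 -.0243 0 0 0 -.4 255;.0036 -.0293 0 0 0 -.48 255;.0028 -.0342 0 0 0 -.56 255;.0017 -.039 0 0 0 -.64 255;.0009 -.0415 0 0 0 -.68 255;.0009 -.0415 0 0 0 -.68 255'
python3 - <<'E'
from jig import *
c=camera("top"); s=get_state(); f,yaw,R,t,r=fit(c); print((R.T@(s["tool_pos"][:2]-t)).round(4), s["tool_pos"],s["contact_force"],R.T@s["contact_force"][:2])
E
```

```text
time_s: 6.5
tool_pos: [0.5241, 0.3879, 0.0619]
ee_rot: [[-0.29, 0.957, -0.0], [0.957, 0.29, 0.0], [0.0, 0.0, -1.0]]
contact_force: [0.9, -0.3, -0.2]
grip_width: 0.005
grasp_force: 0.2
[0.0714 0.1035] [0.5242239  0.38749853 0.06174293] [-0.48388498  0.09820984  0.60119585] [-0.41203756  0.27205679]
```

```bash
python3 -m handwheel '0 -.001 0 0 0 0 255;0 -.002 0 0 0 0 255;0 -.003 0 0 0 0 255;0 -.003 0 0 0 0 255'
python3 -m handwheel '0 -.001 0 0 0 0 255;0 -.002 0 0 0 0 255;0 -.002 0 0 0 0 255'
python3 - <<'E'
from jig import *
c=camera("top"); s=get_state(); f,yaw,R,t,r=fit(c); print((R.T@(s["tool_pos"][:2]-t)).round(4),R.T@s["contact_force"][:2])
E
```

```text
time_s: 6.95
tool_pos: [0.5212, 0.3867, 0.0617]
ee_rot: [[-0.291, 0.957, -0.0], [0.957, 0.291, -0.0], [-0.0, -0.0, -1.0]]
contact_force: [1.2, -0.2, 0.6]
grip_width: 0.007
grasp_force: 0.4
time_s: 7.25
tool_pos: [0.5207, 0.3865, 0.0619]
ee_rot: [[-0.29, 0.957, 0.002], [0.957, 0.29, 0.001], [0.0, 0.003, -1.0]]
contact_force: [3.9, 2.6, -1.4]
grip_width: 0.008
grasp_force: 2.2
[0.0677 0.104 ] [ 4.3049215  -0.09468091]
```

The force rose to 4 N with no further motion, so the lever is at its stop. I'll back off, raise and look.

```bash
python3 -m handwheel '0 .008 0 0 0 0 255;0 .02 0 0 0 0 255;0 .02 -.04 0 0 0 255;0 .02 -.08 0 0 0 255;0 .02 -.12 0 0 0 255;0 .02 -.12 0 0 0 255'
python3 - <<'E'
from jig import *
c=camera("scene")
cv2.imwrite("pics/s3.png",cv2.resize(c["img"][190:285,210:325,::-1],None,fx=6,fy=6,interpolation=cv2.INTER_CUBIC))
c=camera("top"); s=get_state(); f,yaw,R,t,r=fit(c); E=s["ee_rot"]
for p in [(-.085,-.001,.182),(-.085,-.001,.062)]:
    W=np.r_[R@p[:2]+t,p[2]]; print((E.T@(W-s["tool_pos"])).round(4), np.hypot(*W[:2]))
print("turn", np.arctan2(E[1,1],E[0,1])-yaw, s["joint_positions"])
E
```

```text
time_s: 7.9
tool_pos: [0.5396, 0.3951, 0.1882]
ee_rot: [[-0.291, 0.957, 0.006], [0.957, 0.291, 0.007], [0.005, 0.008, -1.0]]
contact_force: [-1.0, 0.8, -0.3]
grip_width: 0.004
grasp_force: 0.0
[-0.1184 -0.1611  0.0005] 0.4783476282881724
[-0.1184 -0.161   0.1205] 0.4783476282881724
turn -0.08777984418530899 [-22.19772275  42.15146107 -29.33010804  81.84469452  21.89144489
  61.73396837 -38.66364852]
```

View pics/s3.png

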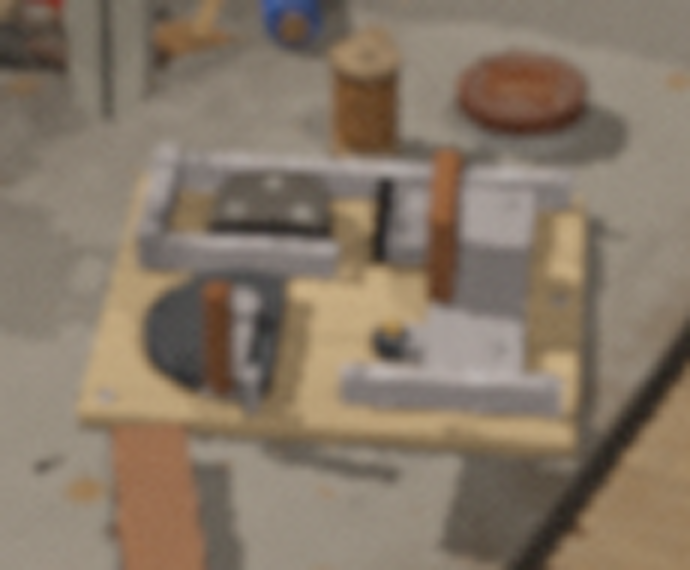

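The lever now points to the jig's +y, with the post at crop (217,340) beside the stop pin, and the flat faces the roller at (392,340). The slide and heel have not moved. Next is the near side of the push plate.

```bash
python3 -m handwheel '-.118 -.161 0 0 0 -.088 255;-.118 -.161 0 0 0 -.088 255;-.118 -.161 0 0 0 -.088 255;-.118 -.161 0 0 0 -.088 255;-.118 -.161 0 0 0 -.088 255;-.118 -.161 .03 0 0 -.088 255;-.118 -.161 .07 0 0 -.088 255;-.118 -.161 .105 0 0 -.088 255;-.118 -.161 .12 0 0 -.088 255;-.118 -.161 .12 0 0 -.088 255'
python3 - <<'E'
from jig import *
c=camera("top"); s=get_state(); f,yaw,R,t,r=fit(c); print((R.T@(s["tool_pos"][:2]-t)).round(4),s["tool_pos"],R.T@s["contact_force"][:2],s["joint_positions"])
E
```

```text
time_s: 9.0
tool_pos: [0.4163, 0.2311, 0.0585]
ee_rot: [[-0.374, 0.927, -0.008], [0.927, 0.374, -0.005], [-0.001, -0.009, -1.0]]
contact_force: [0.0, 0.8, 0.1]
grip_width: 0.004
grasp_force: 0.0
[-0.0859 -0.0008] [0.4173499  0.23193108 0.05999944] [ 0.60721999 -0.31392088] [-15.19027617  38.13440065 -24.61179675 118.88058947  31.27844246
  29.622553   -40.94048745]
```

```bash
python3 -m handwheel '0 .006 0 0 0 0 255;0 .012 0 0 0 0 255;0 .016 0 0 0 0 255;0 .02 0 0 0 0 255;0 .024 0 0 0 0 255;0 .028 0 0 0 0 255;0 .032 0 0 0 0 255;0 .036 0 0 0 0 255;0 .04 0 0 0 0 255;0 .04 0 0 0 0 255'
python3 -m handwheel '0 .003 0 0 0 0 255;0 .006 0 0 0 0 255;0 .009 0 0 0 0 255;0 .009 0 0 0 0 255'
```

```text
time_s: 10.05
tool_pos: [0.4568, 0.2478, 0.0617]
ee_rot: [[-0.373, 0.928, 0.001], [0.928, 0.373, 0.001], [0.001, 0.001, -1.0]]
contact_force: [-0.6, 0.2, -0.1]
grip_width: 0.007
grasp_force: 0.3
time_s: 10.45
tool_pos: [0.4649, 0.2511, 0.0616]
ee_rot: [[-0.374, 0.928, 0.001], [0.928, 0.374, 0.001], [0.0, 0.001, -1.0]]
contact_force: [-1.4, 0.1, 0.0]
grip_width: 0.006
grasp_force: 0.6
```

```bash
python3 -m handwheel '0 .003 0 0 0 0 255;0 .005 0 0 0 0 255;0 .005 0 0 0 0 255'
python3 -m handwheel '0 .002 0 0 0 0 255;0 .004 0 0 0 0 255;0 .004 0 0 0 0 255'
python3 -m handwheel '0 .001 0 0 0 0 255;0 .003 0 0 0 0 255;0 .003 0 0 0 0 255'
```

```text
time_s: 10.75
tool_pos: [0.4693, 0.2529, 0.0616]
ee_rot: [[-0.374, 0.928, 0.0], [0.928, 0.374, 0.001], [0.0, 0.001, -1.0]]
contact_force: [-1.6, 0.3, 0.4]
grip_width: 0.006
grasp_force: 0.8
time_s: 11.05
tool_pos: [0.4699, 0.2531, 0.0616]
ee_rot: [[-0.374, 0.927, -0.005], [0.927, 0.374, -0.004], [-0.002, -0.006, -1.0]]
contact_force: [-7.8, -2.1, 5.9]
grip_width: 0.004
grasp_force: 4.0
time_s: 11.35
tool_pos: [0.4699, 0.2531, 0.0617]
ee_rot: [[-0.375, 0.927, -0.01], [0.927, 0.375, -0.007], [-0.003, -0.012, -1.0]]
contact_force: [-13.0, -4.3, 11.2]
grip_width: 0.005
grasp_force: 6.9
```

The slide stopped hard, with 13 N and no motion. I'll back off, raise and check.

```bash
python3 -m handwheel '0 0 0 0 0 0 255;0 -.01 0 0 0 0 255;0 -.03 0 0 0 0 255;0 -.035 0 0 0 0 255;0 -.035 -.05 0 0 0 255;0 -.035 -.1 0 0 0 255;0 -.035 -.12 0 0 0 255;0 -.035 -.12 0 0 0 255'
python3 - <<'E'
from jig import *
c=camera("scene")
cv2.imwrite("pics/s4.png",cv2.resize(c["img"][190:285,210:325,::-1],None,fx=6,fy=6,interpolation=cv2.INTER_CUBIC))
f,yaw,R,t,r=fit(camera("top"))
print((R.T@(np.array([.4699,.2531])-t)).round(4),get_state()["time_s"])
E
```

```text
time_s: 12.15
tool_pos: [0.4461, 0.244, 0.1853]
ee_rot: [[-0.373, 0.928, 0.009], [0.928, 0.373, 0.005], [0.001, 0.01, -1.0]]
contact_force: [-0.6, -0.4, -0.8]
grip_width: 0.005
grasp_force: 0.0
[-0.0293 -0.0008] 12.25
```

View pics/s4.png

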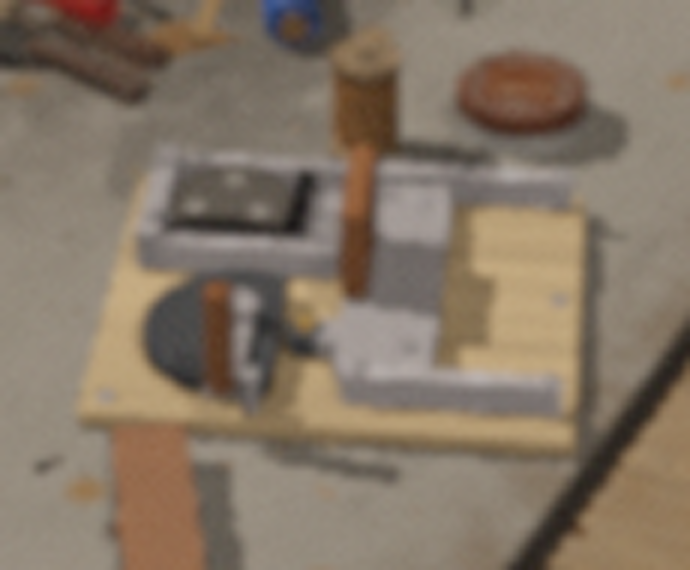

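The slide is at its end, with the roller at crop (315,340) by the flat. The heel at (235,200) lies flat against the end stop with no board showing between them, and the cam has not moved. The spool, stone and tin stand where they were, and the arm is clear.

```bash
python3 -c "
from station import *
print(job_done())"
```

```text
the job is handed in; nothing more can be done
None
```

I turned the cam to its stop, then pushed the slide to its end so the heel sits home against the end stop; I handed the job in at about 12 s, with the bystanders unmoved in the last camera view and no verdict returned.

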